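# Clip the keyboard lamp onto the scanner's tilted screen

## Robot

A 7-joint arm with a two-finger parallel gripper is mounted at the origin on the work surface. World frame = base frame: x ahead of the robot, y to its left, z up, the work surface at z = 0. Lengths are in m, angles in degrees, forces in N, time in s.
With the tool pointing down it reaches from about 0.425 to 0.925 m from the base axis. Payload 6.8 kg.
Tool frame: the origin (TCP) lies midway between the tips of the shut fingers; the grasp point (between the pads) lies 19 mm behind it (manip.grasp_offset is the distance from the TCP to the grasp point, in m); z points along the fingers, y is the line along which they close (so a half turn about z gives the same grasp; the last joint's range is limited). The gripper opens to 85 mm and grips with 20 to 120 N. Pads are 22 mm wide; open, the fingers measure 114 mm over their backs; the gripper's body (76 mm by 85 mm) begins 54 mm behind the grasp point. The pads swing forward as they close: fully open they stand 13 mm farther back than shut.
Start: joints at [58.207, 27.33, 1.283, 89.118, -0.659, 63.558, -4.761], TCP at [0.292, -0.609, 0.231] pointing down, gripper open.
Joint ranges: [-169.35, 169.35], [-19.33, 120.38], [-80.79, 83.38], [13.8, 139.57], [-78.32, 258.32], [9.67, 109.79], [-169.56, 169.56]. Speed limits (degrees/s): [136.94, 136.94, 180, 180, 180, 180, 180].

## Interface

Orientations are given as [roll, pitch, yaw] about the fixed x, y, z axes, in that order (R = Rz(yaw) Ry(pitch) Rx(roll)).
In Python, from rig import manip gives the robot as it stands.
- The arm moves only by the tool jog_arm, never from a script. Its argument "rows" is a list of rows, each a list of 6 numbers: the shift along the tool's x, y, z each as a share of 8 cm, from -1 to 1, then the turn, a rotation vector about the tool's x, y, z each as a share of 180 degrees, from -1 to 1. A call has 1 to 8 rows; each row is the pose to reach, as a shift and turn from the pose commanded when the call began, along the tool's axes at that moment, turning the shorter way round; what a row does not reach only later rows make up. A row lasts 1/12 s, in which the tool goes at most 41.7 mm and 7.16 degrees, less where a joint would pass 70% of its speed; a pose out of reach is approached as far as the arm can. A call with a number of a shift or a turn outside -1 to 1 is refused whole. A call with a gripper value outside its range is refused whole. "gripper" is the opening, from -1 (shut) to 1 (fully open), set as the call begins (left out, the last holds). The fingers move at their own pace and stop on an object; the grip force is fixed at half the most. Time passes only in rows, so rows that repeat a pose let the fingers close. It gives the time, the measured TCP pose, the force, the opening and the grip force at its end, in the units of the state.
- manip.get_state(): the state, without advancing time (a new reading comes with each control period).
- manip.read_camera(name): name is "scene" or "top" or "wrist"; returns a dict with "pixels" (384x512x3 uint8, red, green, blue), "fx", "fy", "cx", "cy" (pixels), "D" ([k1, k2, p1, p2, k3] as OpenCV has them; the pictures are not rectified), "world_to_cam" (4x4, takes a point from world to camera coordinates); the wrist camera has in their place "hand_eye" (4x4, takes a point from camera to tool coordinates, whose origin is the TCP and whose axes are the flange's). Camera axes: x right, y down, z forward; pixel columns grow to the right and rows downward; lengths in m; the calibration is good to about 2 mm. A picture is of the moment at which its call begins: read the wrist's pose just before it. There is no depth.
- manip.hand_in(): hands the job in; it is judged then, once.
The state is a dict: "clock": time; "joint_positions": joint angles; "qd": joint speeds; "effort": joint torques, N m; "eef_pos": TCP position; "orientation": TCP orientation; "wrist_force": force on the tool from outside, world axes, zero at the start; "torque": the same for the moment, N m; "gripper_width": opening from 0.0 (shut) to 1.0 (fully open); "grip_force": force on a finger pad.
Only numpy, scipy, OpenCV 4.12 (cv2) and the standard library are available. Lean on these libraries where they do the work, as an engineer would, in place of code of your own. Each camera call takes 0.05 s, during which the arm holds its last target. There are 200 camera calls.

## Task

The scanner's keyboard needs light: squeeze the orange clip lamp off the form sorter and clip it onto the top edge of the scanner's tilted screen, near the middle and square to the edge, pushed well down so that both rubber pads sit wholly on the frame, with the lamp head out over the keyboard. Let go of it, leave the screen at its angle, do not drop the lamp or lay it down on the way, and do not disturb the probe, the gel bottle or the power adapter.

Things in the scene. Friction and masses are not known exactly. Their poses are not given: they have to be found in the camera images.
- lamp: Battery clip lamp, 120 to 190 g: orange sprung clip, rigid neck, white LED bar. Origin on the middle of the clip's hinge pin. On an edge, z points out of the edge to the wings, y runs along edge and pin, x is square to the gripped faces, towards neck and head. At the start it sits upright and fully home on the sorter's tallest divider, head away from the robot, its x along the sorter's x.
- lamp_wings (a point): Place to squeeze along x, z = 36 mm above the pin, midway between the wings. Wings: plates 30 mm wide (y), z = 4 to 51 mm, in a V; on an 18 mm edge 32 mm over their outer faces at the foot, 53 mm here, 63 mm at the top. About 13 N here squeezes them to a hard stop: outer faces then parallel, 28 mm apart, clip symmetric about the plane midway between the fingers. Axes as body lamp.
- lamp_mouth (a point): Middle between the two rubber pads when on an 18 mm edge, 34 mm below the pin (z = -34 mm). Pads 34 mm wide (y), z = -26 to -42 mm, where the jaws end; jaws 32 mm over their outsides. Squeezed to the stop the mouth is 43 mm wide at its tip and narrows to the pin's barrel (radius 9 mm), its bottom: no edge goes in past z = -9 mm (fully home). Axes as body lamp.
- lamp_head (a point): Centre of the white LED bar (28 x 110 x 12 mm, long along y), at x = 102, z = -26 mm in body lamp, on a 7 mm thick neck that leaves the front jaw at z = -8 mm. Neck and head turn with the front half of the clip: squeezed to the stop, each half has turned 0.32 rad, so body lamp leans and the head rises about 30 mm. Axes as body lamp.
- lamp_jaw (a joint): Opening angle of the rear jaw relative to the front one, rad: 0 when the pads hold an 18 mm edge flat, +0.64 squeezed open to the hard stop, -0.45 shut on nothing. A spring shuts it.
- scanner: Fixed cream portable ultrasound scanner, base 310 mm deep (x = -20 to 290 mm) by 330 mm wide (y), 60 mm high, with keyboard. Origin on the desk under the screen's hinge, which runs along y at z = 66 mm; x towards its operator (the keyboard front, away from the robot), z up.
- screen (a joint): How far the screen leans back from upright (its top away from the keyboard, towards the robot), rad. The hinge is stiff and stays where it is left; it needs about 18 N square to the top edge to move.
- screen_edge (a point): Middle of the screen's top edge, at half its thickness, 220 mm from the hinge. z points up along the leaning screen, out of the edge; x is square to the screen, out of its display face to the keyboard side; y along the edge. The screen is a flat slab 18 mm thick, 320 mm wide; its cream frame above the display is 36 mm high.
- sorter: Fixed stepped form sorter of light wood board, 200 mm deep (x), 190 mm wide (y). Origin at the centre of its underside. Three upright dividers 18 mm thick across its full width: 60 mm high at x = -81 mm, 90 mm at x = 0, 130 mm at x = +78 mm. The forms and folders in it are lower than 95 mm.
- probe: Loose white wireless ultrasound probe lying in the steel tray, 136 x 62 x 28 mm, long along its x; origin under its middle.
- bottle: Loose white gel squeeze bottle with a blue label and a pointed blue cap, standing in the steel tray, 54 mm in diameter, 168 mm high, origin at the centre of its underside, z up. The fixed tray is 220 x 190 x 30 mm.
- adapter: Loose black power adapter lying flat on the desk between robot and scanner, 58 x 130 x 34 mm, origin at the centre of its underside.
There are look-alikes about, which are no part of the job. Of the things like the lamp, leave any that is blue; of the rest the larger one is meant.

How it is judged:
By the outcome, as a careful person would: the job done as asked, in the order asked, and still so for the second after the job is handed in, with the robot touching nothing.
It also fails if it takes over 50 s, if anything falls off the work surface, if the arm or the gripper's body presses on something with over 40 N, if the wrist force passes 120 N, or if a joint passes its speed limit or range.

## Working session

There is one attempt and no reset: what is moved stays moved. The work goes in short steps, Python scripts to look and compute and a tool call to move; the robot and the scene stay as the last step left them, time stands still between calls to the robot, and variables do not carry over. Pictures are saved under pics/ and viewed, at most 10 in all, crops included, and the job is handed in when it is done.

Besides the shell and the picture viewer there is one more tool, called after "Emit:" as name(argument=value, ...), one argument or row to a line, values as JSON. jog_arm: Moves the arm, as the interface text tells. Its arguments: {"type":"object","properties":{"rows":{"type":"array"},"gripper":{"type":"number"}},"required":["rows"]}

```bash
mkdir -p pics; ls; cat > h.py <<'E'
import numpy as np, cv2
from rig import manip
def cam(n):
    c=manip.read_camera(n); K=np.array([[c['fx'],0,c['cx']],[0,c['fy'],c['cy']],[0,0,1.]])
    return c['pixels'],K,np.array(c['D'],float),c
def save(n,im,box=None,s=1):
    if box: im=im[box[1]:box[3],box[0]:box[2]]
    if s!=1: im=cv2.resize(im,None,fx=s,fy=s,interpolation=cv2.INTER_CUBIC)
    cv2.imwrite('pics/'+n,im[:,:,::-1])
def rays(px,K,D,W):
    p=cv2.undistortPoints(np.array(px,float).reshape(-1,1,2),K,D).reshape(-1,2)
    d=np.c_[p,np.ones(len(p))]@W[:3,:3]   # rows R^T d
    o=-W[:3,:3].T@W[:3,3]
    return o,d/np.linalg.norm(d,axis=1)[:,None]
def onz(px,z,K,D,W):
    o,d=rays(px,K,D,W); return o+d*((z-o[2])/d[:,2])[:,None]
def tri(o1,d1,o2,d2):
    A=np.c_[d1,-d2]; s=np.linalg.lstsq(A,o2-o1,rcond=None)[0]
    a=o1+s[0]*d1;b=o2+s[1]*d2; return (a+b)/2,np.linalg.norm(a-b)
def proj(P,K,D,W):
    return cv2.projectPoints(np.array(P,float).reshape(-1,1,3),cv2.Rodrigues(W[:3,:3].copy())[0],W[:3,3].copy(),K,D)[0].reshape(-1,2)
E
python3 - <<'E'
from h import *
import pickle
print(manip.get_state())
for n in ['scene','top']:
    im,K,D,c=cam(n); save(n+'0.png',im,s=1.5); pickle.dump((im,K,D,np.array(c['world_to_cam'])),open(n+'.pkl','wb'))
    print(n,K,D,c['world_to_cam'])
E
```

```text
pics
{'clock': 0.0, 'joint_positions': array([58.20592757, 27.37741224,  1.28156256, 89.17841186, -0.66042357,
       63.55905756, -4.76213049]), 'qd': array([ 0.106597  , -0.07562833,  0.00497163,  0.05981793,  0.11015014,
       -0.04120006,  0.03302888]), 'effort': array([ 1.06214429e-05, -5.96446931e+01,  1.60798732e+00, -2.81203687e+01,
        1.24658074e-02,  9.39450605e-03, -1.25407081e-05]), 'eef_pos': array([ 0.29137913, -0.608203  ,  0.2303066 ]), 'orientation': array([-1.79892732e+02,  7.43469602e-03,  2.55986971e+01]), 'wrist_force': array([ 0.06799566,  0.26843616, -0.06641866]), 'torque': array([ 0.02593115, -0.00479559, -0.04463108]), 'grip_force': 0.0, 'gripper_width': 1.002840032288211}
scene [[421.59551504   0.         259.2680345 ]
 [  0.         421.59551504 199.00726736]
 [  0.           0.           1.        ]] [0.00861361 0.         0.         0.         0.        ] [[ 0.56881082  0.82235009  0.01394898 -0.25204126]
 [ 0.62710555 -0.42266398 -0.65428877 -0.26590207]
 [-0.5321587   0.38091401 -0.75611615  1.74739756]
 [ 0.          0.          0.          1.        ]]
top [[401.08164363   0.         255.16896642]
 [  0.         401.08164363 191.93349809]
 [  0.           0.           1.        ]] [-0.06339761  0.          0.          0.          0.        ] [[-0.00786226 -0.99987849  0.01346059 -0.07729451]
 [-0.99436295  0.00639409 -0.10583686  0.58858495]
 [ 0.10573793 -0.01421683 -0.9942924   1.33415809]
 [ 0.          0.          0.          1.        ]]
```

View pics/scene0.png

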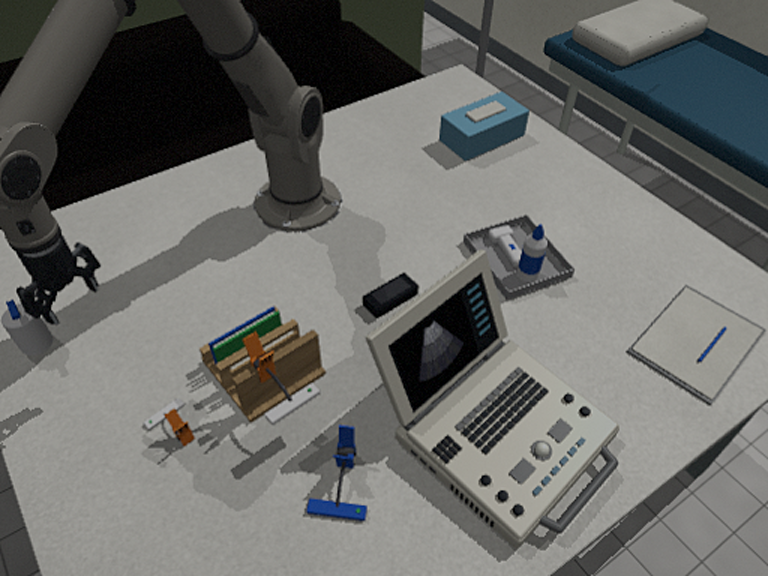

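View pics/top0.png

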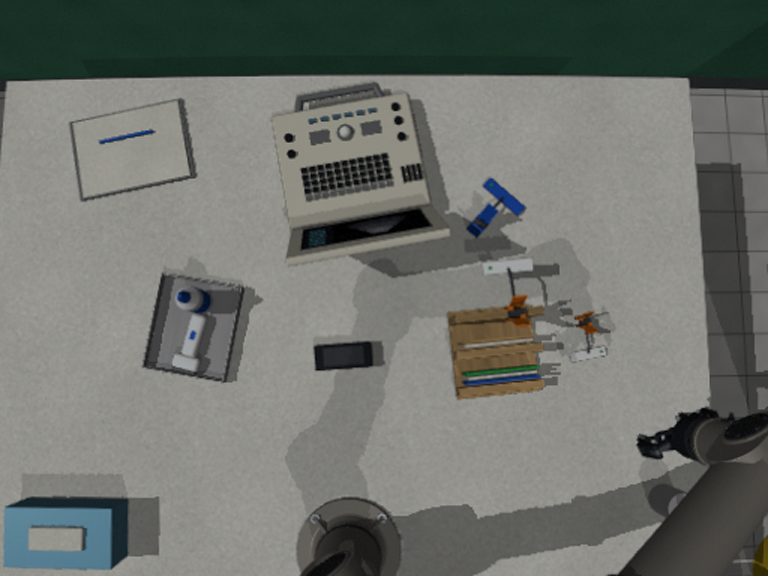

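The scene view (1.5×) shows three candidates: an orange lamp on the sorter at (258,358), a smaller orange lamp lying at (172,422), and a blue lamp at (340,480). In the top view they are at (517,308), (588,325) and (495,207). The one meant is the orange lamp on the tallest divider: it isn't blue and it's the larger of the other two. I'll confirm that in a crop.

```bash
python3 - <<'E'
from h import *
import pickle
s=pickle.load(open('scene.pkl','rb'))[0]; t=pickle.load(open('top.pkl','rb'))[0]
f=lambda im,x,y,w,h,k:cv2.resize(im[y:y+h,x:x+w],None,fx=k,fy=k,interpolation=cv2.INTER_CUBIC)
a=np.hstack([f(s,90,195,133,100,3),f(t,290,165,133,100,3)])
b=np.hstack([f(s,235,160,133,66,3),f(t,180,125,133,66,3)])
save('crop1.png',np.vstack([a,b]))
E
```

```text
(no output)
```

View pics/crop1.png

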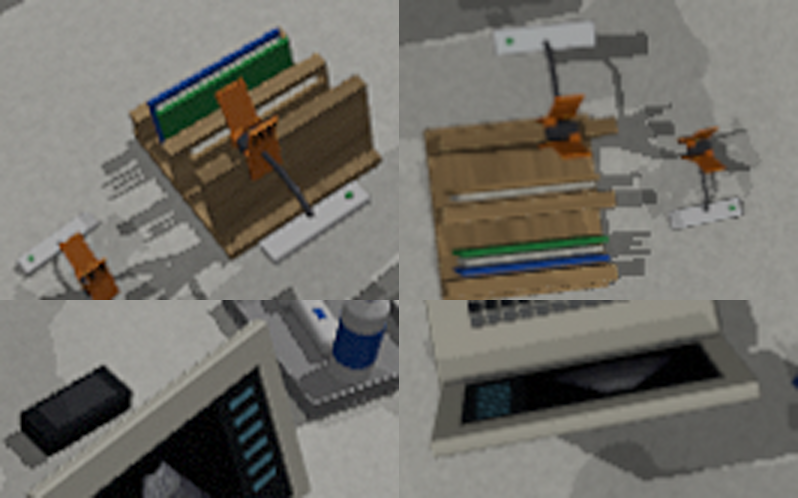

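The crop confirms it. The sorter lamp (scene crop about (250,130), top crop about (565,128)) is the larger orange lamp, clipped upright on the tallest divider. The one on the desk is smaller. Next I'll measure edges with masks.

```bash
python3 - <<'E'
from h import *
import pickle
for n,boxo,boxs,boxw in [('scene',(140,200,200,260),(235,155,420,370),(120,190,225,285)),('top',(330,190,372,225),(175,55,312,180),(290,195,375,270))]:
    im,K,D,W=pickle.load(open(n+'.pkl','rb'))
    hsv=cv2.cvtColor(im,cv2.COLOR_RGB2HSV)
    def m(lo,hi,b):
        k=cv2.inRange(hsv,lo,hi); z=np.zeros_like(k); z[b[1]:b[3],b[0]:b[2]]=k[b[1]:b[3],b[0]:b[2]]; return z
    def polys(z,eps):
        cs=sorted(cv2.findContours(z,cv2.RETR_EXTERNAL,cv2.CHAIN_APPROX_NONE)[0],key=cv2.contourArea)[::-1][:2]
        for c in cs: print('  ',cv2.contourArea(c),cv2.approxPolyDP(c,eps,True).reshape(-1,2).tolist())
    for p in ([280,215],[300,185],[260,240]) if n=='scene' else ([250,165],[210,170],[240,130]): print(p,hsv[p[1],p[0]])
    print(n,'orange');polys(m((3,150,60),(16,255,255),boxo),1.5)
    print('wood');polys(m((8,60,50),(25,180,255),boxw),1.5)
    print('cream');polys(m((18,22,90),(40,70,255),boxs),2)
    print('ledbar');polys(m((0,0,190),(180,25,255),(165,240,230,290) if n=='scene' else (315,165,360,190)),1.5)
E
```

```text
[280, 215] [0 0 3]
[300, 185] [ 27  19 145]
[260, 240] [ 25  24 116]
scene orange
   288.5 [[170, 221], [162, 227], [167, 243], [171, 238], [173, 239], [171, 246], [174, 254], [180, 251], [176, 246], [178, 244], [183, 249], [180, 236], [182, 233], [179, 235], [175, 234]]
wood
   1160.5 [[133, 232], [136, 236], [136, 242], [166, 280], [190, 265], [181, 252], [173, 254], [172, 244], [170, 246], [166, 243], [166, 240], [156, 246], [152, 245], [162, 237], [166, 237], [163, 231], [144, 243], [138, 229]]
   1119.0 [[195, 213], [172, 225], [175, 233], [177, 228], [180, 228], [194, 218], [196, 220], [177, 233], [178, 236], [182, 234], [181, 239], [184, 248], [182, 249], [193, 263], [216, 248], [211, 238], [211, 223], [208, 220], [199, 224]]
cream
   193.5 [[325, 174], [321, 172], [323, 175], [319, 179], [315, 178], [320, 180], [314, 184], [311, 179], [293, 192], [299, 195], [297, 197], [291, 193], [290, 197], [296, 198], [292, 202], [306, 192], [305, 186], [307, 190], [310, 189], [310, 184], [303, 188], [302, 186], [311, 180], [313, 186], [323, 180], [323, 189], [327, 197], [329, 189]]
   56
[... 523 characters left out ...]
8], [341, 214], [336, 213], [338, 208], [342, 206], [338, 207], [335, 205], [340, 202], [341, 198], [340, 202], [334, 205], [298, 209], [305, 265], [359, 260], [362, 257], [362, 253], [358, 252], [355, 254], [311, 258], [307, 255], [309, 251], [306, 249], [314, 246], [357, 242], [356, 235], [362, 232], [361, 228], [318, 232], [306, 231], [315, 228], [356, 224], [353, 211], [362, 209]]
   2.5 [[344, 197], [351, 196]]
cream
   6657.5 [[270, 62], [182, 78], [194, 154], [195, 151], [286, 134], [282, 119], [277, 122], [275, 120], [274, 125], [272, 121], [268, 122], [267, 110], [280, 108], [276, 85], [273, 86], [275, 81]]
   504.5 [[299, 154], [295, 152], [191, 171], [193, 176], [299, 157]]
ledbar
```

```bash
python3 - <<'E'
from h import *
import pickle
im,K,D,W=pickle.load(open('top.pkl','rb')); si,SK,SD,SW=pickle.load(open('scene.pkl','rb'))
f=lambda p,z:onz(p,z,K,D,W)[:, :2].round(4)
print('div',f([[298.7,208.3],[299.7,215.3],[362.7,204.3],[362.7,209.3]],.13).tolist())
print('sorter near',f([[305,265],[362,257]],.06).tolist())
w=f([[341.5,197],[350.5,196.5],[344,218],[354,216.5]],.19);print('wings',w.tolist(),w.mean(0))
b=f([[182,78],[272.5,62.5]],.06);print('base front',b.tolist())
# scan edges: screen top band profiles perpendicular along columns
g=cv2.cvtColor(im,cv2.COLOR_RGB2GRAY).astype(int)
for x in (200,220,240,260,280): print(x,list(zip(range(int(171-.183*(x-191))-8,999),g[int(171-.183*(x-191))-8:int(171-.183*(x-191))+12,x])))
y=163
for y in (155,173):print(y,g[y,184:200] if y==173 else g[y,288:306])
gs=cv2.cvtColor(si,cv2.COLOR_RGB2GRAY).astype(int)
for x in (260,280,300,315):
    y0=int(222-(x-247)*.68); print('s',x,y0-12,gs[y0-12:y0+12,x])
print('s corner R'); print(gs[164:182,316:334])
print('s corner L'); print(gs[214:232,240:256])
E
```

```text
div [[0.5248, -0.2169], [0.5027, -0.2197], [0.5359, -0.4212], [0.52, -0.4207]]
sorter near [[0.3425, -0.243], [0.3661, -0.4331]]
wings [[0.5541, -0.3401], [0.5554, -0.3676], [0.4906, -0.3458], [0.4949, -0.3763]] [ 0.52375 -0.35745]
base front [[0.9826, 0.1687], [1.0376, -0.145]]
200 [(161, np.int64(74)), (162, np.int64(73)), (163, np.int64(65)), (164, np.int64(58)), (165, np.int64(56)), (166, np.int64(59)), (167, np.int64(74)), (168, np.int64(84)), (169, np.int64(82)), (170, np.int64(115)), (171, np.int64(140)), (172, np.int64(143)), (173, np.int64(139)), (174, np.int64(138)), (175, np.int64(127)), (176, np.int64(132)), (177, np.int64(145)), (178, np.int64(147)), (179, np.int64(147)), (180, np.int64(146))]
220 [(157, np.int64(10)), (158, np.int64(10)), (159, np.int64(6)), (160, np.int64(7)), (161, np.int64(9)), (162, np.int64(24)), (163, np.int64(65)), (164, np.int64(84)), (165, np.int64(83)), (166, np.int64(110)), (167, np.int64(137)), (168, np.int64(144)), (169, np.int64(140)), (170, np.int64(137)), (171, np.int64(127)), (172, np.int64(133)), (173, np.int64(144)), (174, np.int64(14
[... 3793 characters left out ...]
 140 143 151 158 148 120 106]
 [135 137 138 140 137 125 135 140 139 142 153 156 143 116 105 109]
 [136 136 136 139 138 133 146 141 148 158 151 134 110 107 110 111]
 [136 138 133 125 122 136 144 153 159 151 125 105 106 111 111 110]
 [136 137 137 119  84 108 132 156 149 117 105 108 107 110 112 110]
 [137 137 135 128  80  76  95 121 117 106 108 112 109 110 112 109]
 [138 135 132 128  89  64  67  86 109 112 112 110 110 109 109 111]
 [137 135 133 136 117  65  69  83 100 113 112 109 110 110 111 107]
 [138 134 134 141 138  83  67  75  94 116 111 111 111 110 109 111]
 [136 134 136 140 141 121  63  73  84 106 111 111 112 110 111 110]
 [139 136 134 137 138 134  81  70  80  97 114 110 110 110 109 111]]
```

```bash
python3 - <<'E'
from h import *
import pickle
im,K,D,W=pickle.load(open('top.pkl','rb')); si,SK,SD,SW=pickle.load(open('scene.pkl','rb'))
def plane(pts,K,D,W):
    o,d=rays(pts,K,D,W); n=np.linalg.svd(d)[2][2]; return o,n
o1,n1=plane([[200,169.8],[220,166.0],[240,162.5],[260,158.7],[280,155.0]],K,D,W)
o2,n2=plane([[260,216.1],[280,201.0],[300,185.3],[315,173.8]],SK,SD,SW)
u=np.cross(n1,n2);u/=np.linalg.norm(u)
P=np.linalg.lstsq(np.array([n1,n2,u]),np.array([n1@o1,n2@o2,0]),rcond=None)[0]
print('dir',u,'at y=0',P-u*P[1]/u[1])
def online(px,K,D,W):
    o,d=rays(px,K,D,W)
    for k in d:
        A=np.c_[u,-k];s=np.linalg.lstsq(A,o-P,rcond=None)[0]; print((P+u*s[0]).round(4))
online([[190,171.7],[298.5,151.7]],K,D,W); online([[247.3,225.7],[324,167]],SK,SD,SW)
o,d=rays([[182,78],[272.5,62.5]],K,D,W)
E
```

```text
dir [-0.17792906  0.98404014 -0.00249927] at y=0 [0.64101923 0.         0.26746099]
[0.6219 0.1058 0.2672]
[ 0.6776 -0.2026  0.268 ]
[ 0.678  -0.2048  0.268 ]
[0.6219 0.1058 0.2672]
```

```bash
python3 - <<'E'
from h import *
import pickle
im,K,D,W=pickle.load(open('top.pkl','rb')); si,SK,SD,SW=pickle.load(open('scene.pkl','rb'))
g=cv2.cvtColor(si,cv2.COLOR_RGB2GRAY).astype(int)
print('cam',-SW[:3,:3].T@SW[:3,3])
for y in range(172,224,8):
    x=int(324+(y-167)*.26); print('R',y,x-6,g[y,x-6:x+10])
for y in range(230,276,8):
    x=int(247.5+(y-226)*.44); print('L',y,x-8,g[y,x-8:x+10])
ys=np.array([-.178,.984,0]);ys/=np.linalg.norm(ys)
xs=np.array([.984,.178,0])
for th in (.35,.4,.45,.5):
    z=-np.sin(th)*xs+np.cos(th)*np.array([0,0,1]); 
    for c in ([.6219,.1058,.2672],[.678,-.2042,.268]):
        print(th,proj([c,np.array(c)-.1*z,np.array(c)-.2*z],SK,SD,SW).round(1).tolist())
E
```

```text
cam [ 1.24000527 -0.57072929  1.1507745 ]
R 172 319 [105 109 109 112 112 112 116 119 118 119 118 120 118  94  71  75]
R 180 321 [114 111 113 111 113 108  85 105 123 118 119 117 118 117 121 118]
R 188 323 [112 115 110 111 110 113  94  46  49  50  51  77  75  77  74  75]
R 196 325 [ 88 116 110 110 111 109 110 107 106  94  64  52  52  55  56  54]
R 204 327 [ 80 116 111 110 109 108 121 167 161 160 162 162 159 160 162 162]
R 212 329 [ 73 119 113 110 112 106 116 158 162 160 161 159 159 157 153 154]
R 220 331 [ 61 120 113 110 110 109 115 157 161 156 159 160 160 160 159 156]
L 230 241 [134 136 140 141 121  63  73  84 106 111 111 112 110 111 110 111 113 107]
L 238 244 [131 133 137 138 115  65  69  84 102 112 110 109 109 110 112 113 112  88]
L 246 248 [136 135 137 134  82  69  80  96 114 112 112 111 109 111 111 114  88   3]
L 254 251 [136 136 140 136  86  69  78  97 113 111 109 112 111 109 114 115  87   0]
L 262 255 [ 98  98 100  81  69  75  92 113 111 109 112 111 110 111 112  87   1   6]
L 270 258 [101 102 102  91  67  74  89 108 110 110 108 112 109 111 112  88   1   2]
0.35 [[323.9, 166.9], [328.6, 194.0], [332.8, 219.0]]
0.35 [[247.6, 225.8], [256.5, 253.6], [264.5, 278.8]]
0.4 [[323.9, 166.9], [329.8, 194.5], [335.3, 219.9]]
0.4 [[247.6, 225.8], [257.7, 254.2], [266.9, 280.2]]
0.45 [[323.9, 166.9], [331.1, 194.8], [337.7, 220.7]]
0.45 [[247.6, 225.8], [258.9, 254.8], [269.2, 281.5]]
0.5 [[323.9, 166.9], [332.3, 195.1], [340.1, 221.4]]
0.5 [[247.6, 225.8], [260.0, 255.3], [271.5, 282.6]]
```

```bash
cat >> h.py <<'E'
from scipy.spatial.transform import Rotation as Ro
def pose():
    s=manip.get_state(); return np.array(s['eef_pos']),Ro.from_euler('xyz',s['orientation'],degrees=True)
def plan(p,Rt,start=None):
    """print successive calls (shift shares, turn shares) towards p,Rt"""
    q,R=start or pose()
    for i in range(8):
        d=R.inv().apply(p-q)/.08; r=(R.inv()*Rt).as_rotvec()/np.pi
        f=min(1,1/max(np.abs(d).max(),1e-9)*.98, 56/180/max(np.linalg.norm(r),1e-9))
        print(i,(d*f).round(3),(r*f).round(4),'rows',int(np.ceil(max(f*np.linalg.norm(d)*80/41.7,f*np.linalg.norm(r)*180/7.16))))
        q=q+R.apply(d*f*.08); R=R*Ro.from_rotvec(r*f*np.pi)
        if f==1: break
    return q,R
E
python3 - <<'E'
from h import *
c=manip.read_camera('wrist'); print(np.array(c['hand_eye']).round(4),c['fx'],c['D'])
q,R=pose(); R=Ro.from_euler('xyz',[180,0,25.6],degrees=True)
s=plan(np.array([.33,-.56,.33]),R); plan(np.array([.45,-.357,.35]),Ro.from_euler('xyz',[180,0,94],degrees=True),s)
E
```

```text
[[ 1.000e-04 -9.659e-01 -2.588e-01  6.580e-02]
 [ 1.000e+00 -1.000e-04  6.000e-04 -8.000e-04]
 [-7.000e-04 -2.588e-01  9.659e-01 -1.429e-01]
 [ 0.000e+00  0.000e+00  0.000e+00  1.000e+00]] 269.5100524548693 [0.00011751 0.         0.         0.         0.        ]
0 [ 0.549 -0.267 -0.98 ] [-0.0004  0.     -0.    ] rows 3
1 [ 0.147 -0.071 -0.263] [-0.0001  0.     -0.    ] rows 1
0 [ 0.98  -0.656 -0.1  ] [ 0.      0.     -0.1521] rows 4
1 [ 0.98  -0.111 -0.084] [ 0.      0.     -0.1271] rows 4
2 [ 0.75   0.221 -0.066] [ 0.      0.     -0.1008] rows 3
```

Emit:
jog_arm(
  rows=[
    [0.55,-0.27,-0.98,0,0,0],
    [0.55,-0.27,-0.98,0,0,0],
    [0.55,-0.27,-0.98,0,0,0],
  ],
  gripper=1,
)

```text
clock: 0.4
eef_pos: [0.3266, -0.5692, 0.3155]
orientation: [179.6, -0.2, 25.8]
wrist_force: [1.1, 0.4, 0.9]
gripper_width: 1.0
grip_force: 0.0
```

```bash
python3 - <<'E'
from h import *
plan(np.array([.524,-.357,.37]),Ro.from_euler('xyz',[180,0,95],degrees=True))
E
```

```text
0 [ 0.98  -0.379 -0.197] [ 8.000e-04  1.000e-04 -1.114e-01] rows 3
1 [ 0.98  -0.019 -0.183] [ 7.000e-04  1.000e-04 -1.039e-01] rows 3
2 [ 0.98   0.31  -0.192] [ 8.00e-04  1.00e-04 -1.09e-01] rows 3
3 [ 0.45   0.341 -0.106] [ 0.0004  0.     -0.0599] rows 2
```

Emit:
jog_arm(
  rows=[
    [0.98,-0.38,-0.2,0,0,-0.11],
    [0.98,-0.38,-0.2,0,0,-0.11],
    [0.98,-0.38,-0.2,0,0,-0.11],
    [0.98,-0.38,-0.2,0,0,-0.11],
  ],
)

```text
clock: 0.73
eef_pos: [0.3831, -0.5061, 0.3265]
orientation: [179.9, -0.1, 46.0]
wrist_force: [-1.0, -0.5, -0.3]
gripper_width: 0.999
grip_force: 0.0
```

Emit:
jog_arm(
  rows=[
    [0.98,-0.02,-0.18,0,0,-0.105],
    [0.98,-0.02,-0.18,0,0,-0.105],
    [0.98,-0.02,-0.18,0,0,-0.105],
    [0.98,-0.02,-0.18,0,0,-0.105],
  ],
)

```text
clock: 1.07
eef_pos: [0.435, -0.4506, 0.3402]
orientation: [180.0, -0.0, 64.6]
wrist_force: [-0.5, -0.7, 0.5]
gripper_width: 1.004
grip_force: 0.0
```

Emit:
jog_arm(
  rows=[
    [0.98,0.31,-0.19,0,0,-0.11],
    [0.98,0.31,-0.19,0,0,-0.11],
    [0.98,0.31,-0.19,0,0,-0.11],
    [0.98,0.31,-0.19,0,0,-0.11],
  ],
)

```text
clock: 1.4
eef_pos: [0.4907, -0.3913, 0.3552]
orientation: [180.0, -0.0, 84.2]
wrist_force: [-0.6, -0.2, 0.0]
gripper_width: 1.0
grip_force: 0.0
```

Emit:
jog_arm(
  rows=[
    [0.45,0.34,-0.1,0,0,-0.06],
    [0.45,0.34,-0.1,0,0,-0.06],
    [0.45,0.34,-0.1,0,0,-0.06],
    [0.45,0.34,-0.1,0,0,-0.06],
    [0.45,0.34,-0.1,0,0,-0.06],
    [0.45,0.34,-0.1,0,0,-0.06],
  ],
)

```text
clock: 1.9
eef_pos: [0.5189, -0.3613, 0.3628]
orientation: [-179.9, 0.0, 94.5]
wrist_force: [0.0, -0.7, 0.5]
gripper_width: 0.998
grip_force: 0.0
```

```bash
python3 - <<'E'
from h import *
import pickle
q,R=pose(); im,K,D,c=cam('wrist'); H=np.array(c['hand_eye'])
T=np.eye(4);T[:3,:3]=R.as_matrix();T[:3,3]=q
W=np.linalg.inv(T@H); pickle.dump((im,K,D,W),open('w1.pkl','wb')); save('w1.png',im,s=1.5)
print(q,R.as_euler('xyz',degrees=True))
E
```

```text
[ 0.51889994 -0.36133362  0.36278286] [-1.79915737e+02  2.73603067e-02  9.45286787e+01]
```

View pics/w1.png

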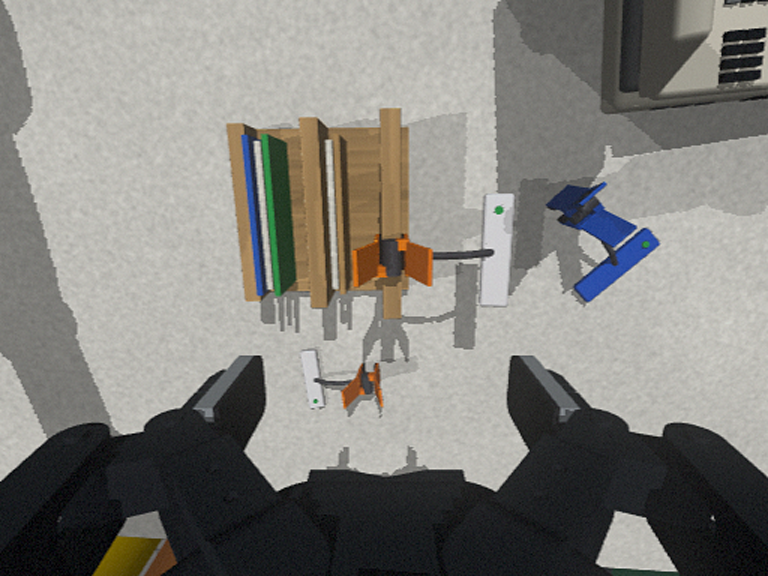

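The wrist view (1.5×) shows the tall divider running from (391,109) to (392,318), with the orange wing tips at x≈354 and x≈432, y≈246–286. Its edges can be refined with masks.

```bash
python3 - <<'E'
from h import *
import pickle
im,K,D,W=pickle.load(open('w1.pkl','rb')); hsv=cv2.cvtColor(im,cv2.COLOR_RGB2HSV)
g=cv2.cvtColor(im,cv2.COLOR_RGB2GRAY).astype(int)
for y in (76,80,100,120,140,150,206,209): print(y,g[y,248:276])
print(g[66:80,260].tolist(), g[204:218,260].tolist())
o=cv2.inRange(hsv,(3,150,60),(16,255,255)); o[:150]=0;o[200:]=0;o[:,:225]=0;o[:,295:]=0
cs=sorted(cv2.findContours(o,cv2.RETR_EXTERNAL,cv2.CHAIN_APPROX_NONE)[0],key=cv2.contourArea)[::-1][:3]
for c in cs: print(cv2.contourArea(c),cv2.approxPolyDP(c,1.2,True).reshape(-1,2).tolist())
E
```

```text
76 [193 194 189 194 174 128 128 128 129 128 128 135 142 141 140 137 136 134
 135 149 186 185 184 187 189 192 196 200]
80 [168 162 162 175 173 131 132 132 129 129 131 134 142 144 142 139 134 133
 132 154 195 192 187 189 193 191 185 192]
100 [116 116 120 118 116 123 134 128 130 128 126 135 136 143 135 137 134 136
 127 111 123 121 121 124 150 167 170 164]
120 [112 115 115 114 102  75 112 126 129 126 128 127 134 135 136 136 134 132
 123 108 121 120 117 126 146 171 171 165]
140 [112 116 115 119 103  64  98 134 130 127 126 128 122 126 124 131 134 130
 123 112 119 113 114 119 150 167 172 166]
150 [119 123 119 120 112  65  93 135 128 126 125 127 124 124 128 127 132 134
 126 117 126 122 125 128 152 175 176 175]
206 [192 175 125 135 132 129 118 116 136 135 128 128 127 126 124 125 124 122
 121 158 199 198 193 188 187 192 192 186]
209 [197 172 122 129 130 129 115 114 140 130 131 132 128 126 128 126 123 121
 124 157 191 183 183 180 187 187 189 187]
[195, 199, 196, 195, 193, 193, 147, 141, 139, 138, 142, 139, 142, 137] [127, 127, 127, 126, 126, 128, 127, 126, 116, 127, 124, 129, 130, 127]
449.5 [[264, 158], [265, 166], [268, 166], [270, 170], [270, 183], [273, 183], [286, 190], [288, 172], [287, 166], [273, 162], [271, 156], [269, 156], [268, 159]]
447.0 [[252, 156], [250, 156], [251, 158], [248, 162], [234, 167], [235, 190], [237, 191], [248, 184], [258, 184], [256, 178], [252, 175]]
```

```bash
python3 - <<'E'
from h import *
import pickle
im,K,D,W=pickle.load(open('w1.pkl','rb'))
f=lambda p,z:onz(p,z,K,D,W)[:,:2]
for p in ([[260.1,80],[260.1,120],[261,206]],[[267.3,78],[267.2,206]],[[260,73],[261,212]]):
    a=f(p,.13); d=a[0]-a[-1]; print('div',a.round(4).tolist(),np.degrees(np.arctan2(-d[0],d[1])))
a=f([[234,167],[235,190],[287.5,166],[287,190]],.19); print('wing',a.round(4).tolist(),a.mean(0))
print('yaw wing',np.degrees(np.arctan2(*(a[2:].mean(0)-a[:2].mean(0))[::-1])), [np.degrees(np.arctan2(-(a[i]-a[i+1])[0],(a[i]-a[i+1])[1])) for i in (0,2)])
E
```

```text
div [[0.513, -0.2403], [0.5171, -0.2899], [0.5283, -0.4099]] 5.137078522567825
div [[0.5221, -0.2371], [0.5373, -0.4092]] 5.045416055698383
div [[0.5122, -0.232], [0.529, -0.4191]] 5.137509569652425
wing [[0.4903, -0.3462], [0.4931, -0.374], [0.553, -0.3401], [0.5556, -0.369]] [ 0.52299298 -0.35732719]
yaw wing 5.085427746911742 [np.float64(5.730184270616104), np.float64(5.021976702201512)]
```

```bash
python3 - <<'E'
from h import *
plan(np.array([.523,-.3573,.29]),Ro.from_euler('xyz',[180,0,95.1],degrees=True))
E
```

```text
0 [0.041 0.052 0.911] [-0.0003  0.0001 -0.0028] rows 2
```

Emit:
jog_arm(
  rows=[
    [0.041,0.052,0.91,0,0,-0.003],
    [0.041,0.052,0.91,0,0,-0.003],
    [0.041,0.052,0.91,0,0,-0.003],
    [0.041,0.052,0.91,0,0,-0.003],
  ],
)

```text
clock: 2.28
eef_pos: [0.5231, -0.3557, 0.2894]
orientation: [-179.8, -0.1, 95.3]
wrist_force: [0.2, -0.6, 0.0]
gripper_width: 0.999
grip_force: 0.0
```

```bash
python3 - <<'E'
from h import *
plan(np.array([.523,-.3573,.22]),Ro.from_euler('xyz',[180,0,95.1],degrees=True))
E
```

```text
0 [-0.021 -0.     0.867] [-0.001  -0.0006  0.0013] rows 2
```

Emit:
jog_arm(
  rows=[
    [-0.02,0,0.45,-0.001,0,0.001],
    [-0.02,0,0.87,-0.001,0,0.001],
    [-0.02,0,0.87,-0.001,0,0.001],
    [-0.02,0,0.87,-0.001,0,0.001],
  ],
)

```text
clock: 2.62
eef_pos: [0.5245, -0.3577, 0.222]
orientation: [179.9, -0.0, 95.2]
wrist_force: [-0.7, 0.7, 0.4]
gripper_width: 0.995
grip_force: 0.0
```

Emit:
jog_arm(
  rows=[
    [0,0,0.3,0,0,0],
    [0,0,0.6,0,0,0],
    [0,0,0.81,0,0,0],
    [0,0,0.81,0,0,0],
    [0,0,0.81,0,0,0],
    [0,0,0.81,0,0,0],
  ],
)

```text
clock: 3.12
eef_pos: [0.5267, -0.3582, 0.1594]
orientation: [179.6, 0.2, 95.2]
wrist_force: [-0.9, -0.3, 0.6]
gripper_width: 1.002
grip_force: 0.0
```

```bash
python3 - <<'E'
from h import *
print(pose()[0],manip.get_state()['qd'].round(2))
plan(np.array([.523,-.3573,.155]),Ro.from_euler('xyz',[180,0,95.1],degrees=True))
E
```

```text
[ 0.52668774 -0.35818259  0.15944009] [ 0.04 -0.19 -0.06  0.37  0.02 -0.51 -0.05]
0 [ 0.015 -0.045  0.055] [0.0022 0.0009 0.0008] rows 1
```

Emit:
jog_arm(
  rows=[
    [0.015,-0.045,0.055,0.002,0.001,0.001],
    [0.015,-0.045,0.055,0.002,0.001,0.001],
    [0.015,-0.045,0.055,0.002,0.001,0.001],
    [0.015,-0.045,0.055,0.002,0.001,0.001],
  ],
)

```text
clock: 3.45
eef_pos: [0.5213, -0.3564, 0.1523]
orientation: [-179.9, -0.2, 95.1]
wrist_force: [0.2, -0.1, 0.3]
gripper_width: 0.999
grip_force: 0.0
```

Emit:
jog_arm(
  rows=[
    [0,0.015,-0.02,0,0,0],
    [0,0.015,-0.02,0,0,0],
    [0,0.015,-0.02,0,0,0],
    [0,0.015,-0.02,0,0,0],
    [0,0.015,-0.02,0,0,0],
    [0,0.015,-0.02,0,0,0],
    [0,0.015,-0.02,0,0,0],
    [0,0.015,-0.02,0,0,0],
  ],
  gripper=-1,
)

```text
clock: 4.12
eef_pos: [0.5227, -0.3579, 0.1574]
orientation: [-179.9, 0.0, 95.0]
wrist_force: [-8.6, 0.9, 23.3]
gripper_width: 0.306
grip_force: 59.7
```

Emit:
jog_arm(
  rows=[
    [0,0,0,0,0,0],
    [0,0,0,0,0,0],
    [0,0,0,0,0,0],
    [0,0,0,0,0,0],
    [0,0,0,0,0,0],
    [0,0,0,0,0,0],
    [0,0,0,0,0,0],
    [0,0,0,0,0,0],
  ],
)

```text
clock: 4.78
eef_pos: [0.5227, -0.3579, 0.1574]
orientation: [-179.9, 0.0, 95.0]
wrist_force: [-8.0, 0.8, 23.1]
gripper_width: 0.304
grip_force: 59.7
```

Emit:
jog_arm(
  rows=[
    [0,0,-0.15,0,0,0],
    [0,0,-0.4,0,0,0],
    [0,0,-0.7,0,0,0],
    [0,0,-1,0,0,0],
    [0,0,-1,0,0,0],
    [0,0,-1,0,0,0],
  ],
)

```text
clock: 5.28
eef_pos: [0.5234, -0.3566, 0.2346]
orientation: [-179.9, -0.1, 95.1]
wrist_force: [0.0, -0.1, -1.1]
gripper_width: 0.303
grip_force: 60.4
```

Emit:
jog_arm(
  rows=[
    [0,0,-0.5,0,0,0],
    [0,0,-1,0,0,0],
    [0,0,-1,0,0,0],
    [0,0,-1,0,0,0],
  ],
)

```text
clock: 5.62
eef_pos: [0.5237, -0.3568, 0.3145]
orientation: [-180.0, -0.1, 95.1]
wrist_force: [0.4, 0.9, -2.5]
gripper_width: 0.308
grip_force: 60.4
```

Emit:
jog_arm(
  rows=[
    [0,0,-0.5,0,0,0],
    [0,0,-1,0,0,0],
    [0,0,-1,0,0,0],
    [0,0,-1,0,0,0],
  ],
)

```text
clock: 5.95
eef_pos: [0.5236, -0.3569, 0.3935]
orientation: [-179.9, -0.1, 95.1]
wrist_force: [-0.8, 0.4, -2.1]
gripper_width: 0.308
grip_force: 60.4
```

```bash
python3 - <<'E'
from h import *
im,K,D,c=cam('wrist'); s,SK,SD,c=cam('scene')
save('held.png',np.hstack([cv2.resize(im,(400,300)),cv2.resize(s[100:300,90:357],(400,300))]))
E
```

```text
(no output)
```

View pics/held.png

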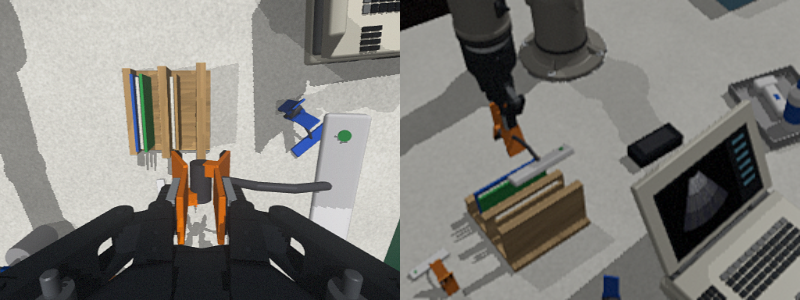

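The held view shows the lamp squeezed square between the fingers (left half, about (200,190)) with its head to the right over (330,170), clear of the sorter. Next is the carry.

```bash
cat >> h.py <<'E'
def screen(yaw=10.25,th=.45):
    c,s=np.cos(np.radians(yaw)),np.sin(np.radians(yaw)); xh=np.array([c,s,0]);k=np.array([0,0,1.])
    xs=np.cos(th)*xh+np.sin(th)*k; zs=-np.sin(th)*xh+np.cos(th)*k; ys=np.cross(zs,xs); return xs,ys,zs
xs,ys,zs=screen(); Rp=Ro.from_matrix(np.c_[np.cross(xs,-zs),xs,-zs])
E0=np.array([.642,-.0506,.2637])
E
python3 - <<'E'
from h import *
print(Rp.as_matrix().round(3), E0+.0274*zs)
plan(E0+.1024*zs+np.array([0,0,.02]),Rp)
E
```

```text
[[-0.178  0.886  0.428]
 [ 0.984  0.16   0.077]
 [ 0.     0.435 -0.9  ]] [ 0.63027215 -0.05272074  0.28837225]
0 [0.98  0.345 0.052] [-0.0393  0.0012 -0.0077] rows 2
1 [0.98  0.363 0.1  ] [-0.0396  0.0013 -0.0078] rows 3
2 [0.98  0.375 0.151] [-0.04    0.0013 -0.0079] rows 3
3 [0.637 0.248 0.133] [-0.0263  0.0008 -0.0052] rows 2
```

Emit:
jog_arm(
  rows=[
    [0.5,0.18,0.02,-0.02,0.0006,-0.004],
    [0.98,0.35,0.05,-0.039,0.001,-0.008],
    [0.98,0.35,0.05,-0.039,0.001,-0.008],
    [0.98,0.35,0.05,-0.039,0.001,-0.008],
  ],
)

```text
clock: 6.38
eef_pos: [0.5432, -0.2729, 0.3869]
orientation: [173.4, -0.4, 96.8]
wrist_force: [0.3, -0.7, -0.9]
gripper_width: 0.301
grip_force: 60.4
```

Emit:
jog_arm(
  rows=[
    [0.5,0.18,0.05,-0.02,0.0006,-0.004],
    [0.98,0.36,0.1,-0.04,0.001,-0.008],
    [0.98,0.36,0.1,-0.04,0.001,-0.008],
    [0.98,0.36,0.1,-0.04,0.001,-0.008],
  ],
)

```text
clock: 6.72
eef_pos: [0.5636, -0.1931, 0.3835]
orientation: [166.1, -0.3, 98.2]
wrist_force: [-0.6, 0.2, -1.5]
gripper_width: 0.308
grip_force: 60.3
```

Emit:
jog_arm(
  rows=[
    [0.5,0.18,0.07,-0.02,0.0006,-0.004],
    [0.98,0.37,0.15,-0.04,0.001,-0.008],
    [0.98,0.37,0.15,-0.04,0.001,-0.008],
    [0.98,0.37,0.15,-0.04,0.001,-0.008],
  ],
)

```text
clock: 7.05
eef_pos: [0.5843, -0.112, 0.3797]
orientation: [158.9, 0.1, 99.5]
wrist_force: [-0.5, -0.6, -1.5]
gripper_width: 0.305
grip_force: 60.3
```

```bash
python3 - <<'E'
from h import *
print(pose()[0]); plan(E0+.1024*zs+np.array([0,0,.02]),Rp)
E
```

```text
[ 0.58426792 -0.11195917  0.37973349]
0 [0.63  0.246 0.146] [-0.0261  0.0018 -0.0035] rows 2
```

Emit:
jog_arm(
  rows=[
    [0.3,0.12,0.07,-0.013,0.001,-0.002],
    [0.63,0.246,0.146,-0.026,0.002,-0.0035],
    [0.63,0.246,0.146,-0.026,0.002,-0.0035],
    [0.63,0.246,0.146,-0.026,0.002,-0.0035],
    [0.63,0.246,0.146,-0.026,0.002,-0.0035],
  ],
)

```text
clock: 7.47
eef_pos: [0.599, -0.0622, 0.3767]
orientation: [154.2, 0.0, 100.0]
wrist_force: [-0.7, -0.5, -1.9]
gripper_width: 0.309
grip_force: 60.3
```

```bash
python3 - <<'E'
from h import *
import pickle
q,R=pose(); im,K,D,c=cam('wrist'); H=np.array(c['hand_eye'])
T=np.eye(4);T[:3,:3]=R.as_matrix();T[:3,3]=q
W=np.linalg.inv(T@H); pickle.dump((im,K,D,W,q,R),open('w2.pkl','wb'))
s,SK,SD,c=cam('scene'); SW=np.array(c['world_to_cam'])
P=[E0+a*ys+b*xs for a in (-.155,0,.155) for b in (-.009,.009)]
for k in proj(P,K,D,W): print('w',k.round(1))
for k in P: cv2.circle(im,tuple(proj([k],K,D,W)[0].round().astype(int).tolist()),1,(255,0,0),-1)
save('w2.png',np.hstack([cv2.resize(im,(400,300)),cv2.resize(s[60:260,150:417],(400,300))]))
plan(E0+.1024*zs,Rp)
E
```

```text
w [241.5 318.7]
w [257.1 318.7]
w [238.6 188.2]
w [256.5 188.1]
w [234.5  11.7]
w [255.6  11.6]
0 [ 0.046 -0.119  0.235] [ 0.0005  0.0008 -0.0016] rows 1
```

View pics/w2.png

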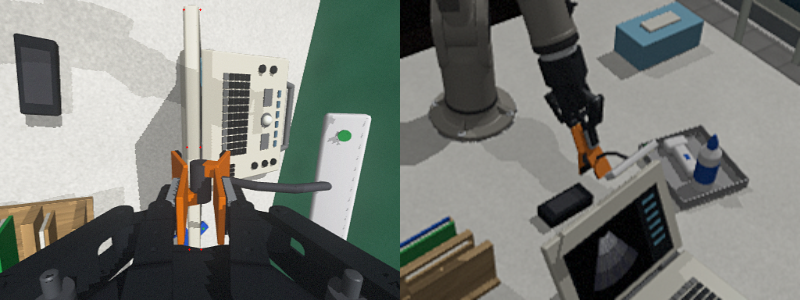

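The wrist view shows the screen's top face as a vertical band (about x 183–200 in the picture), with the predicted edge points on it. I'll compare the two numerically.

```bash
python3 - <<'E'
from h import *
import pickle
im,K,D,W,q,R=pickle.load(open('w2.pkl','rb'))
g=cv2.cvtColor(im,cv2.COLOR_RGB2GRAY).astype(int)
P=lambda b:proj([E0+a*ys+b*xs for a in np.linspace(-.155,.155,60)],K,D,W)
A,B=P(-.009),P(.009)
for y in (25,60,100,140,170):
    print(y,'pred',np.interp(y,A[::-1,1],A[::-1,0]).round(1),np.interp(y,B[::-1,1],B[::-1,0]).round(1),'230..',g[y,230:266])
print('end',g[0:20,248])
E
```

```text
25 pred 234.8 255.6 230.. [232 230 234 229 176 129 181 203 220 226 225 228 228 229 229 230 231 232
 232 234 233 225 218 198 154 178 235 224 225 227 232 230 229 229 229 223]
60 pred 235.6 255.8 230.. [228 228 228 229 224 184 155 185 209 223 227 227 226 227 230 229 231 232
 231 233 233 230 221 207 173 116  94 173 229 221 225 225 225 226 225 225]
100 pred 236.5 256.0 230.. [116 104 105 109 110 106 110 139 156 177 194 192 192 198 198 200 202 204
 204 205 205 207 201 192 171 115  83 107 138 189 193 200 200 199 197 201]
140 pred 237.4 256.2 230.. [152 143 122 121 123 125 117 119 137 160 180 194 190 193 198 198 198 199
 202 197 202 205 201 199 181 131  70  43 123 191 195 197 195 196 198 195]
170 pred 238.1 256.4 230.. [149 154 141 116 118 121 123 122 120 144 167 191 191 193 194 196 195 197
 201 198 201 201 200 201 183 138  87  47 123 184 195 199 198 194 198 199]
end [220 221 222 220 221 227 194 233 232 232 233 233 232 234 233 232 232 232
 233 232]
```

Emit:
jog_arm(
  rows=[
    [0.046,-0.119,0.235,0,0.001,-0.002],
    [0.046,-0.119,0.235,0,0.001,-0.002],
    [0.046,-0.119,0.235,0,0.001,-0.002],
    [0.046,-0.119,0.235,0,0.001,-0.002],
  ],
)

```text
clock: 7.9
eef_pos: [0.5983, -0.0568, 0.3568]
orientation: [154.1, -0.0, 100.5]
wrist_force: [-0.4, -0.7, 0.0]
gripper_width: 0.304
grip_force: 60.3
```

```bash
python3 - <<'E'
from h import *
print(pose()[0]);plan(E0+.0524*zs,Rp)
E
```

```text
[ 0.59834708 -0.05680263  0.35681821]
0 [-0.022 -0.012  0.633] [ 0.0009 -0.0005  0.001 ] rows 2
```

Emit:
jog_arm(
  rows=[
    [-0.02,-0.01,0.2,0.001,0,0.001],
    [-0.02,-0.01,0.4,0.001,0,0.001],
    [-0.02,-0.01,0.63,0.001,0,0.001],
    [-0.02,-0.01,0.63,0.001,0,0.001],
    [-0.02,-0.01,0.63,0.001,0,0.001],
    [-0.02,-0.01,0.63,0.001,0,0.001],
  ],
)

```text
clock: 8.4
eef_pos: [0.6198, -0.0539, 0.312]
orientation: [154.2, -0.1, 100.3]
wrist_force: [0.8, 0.0, -0.7]
gripper_width: 0.307
grip_force: 60.3
```

```bash
python3 - <<'E'
from h import *
print(pose()[0]);plan(E0+.0274*zs,Rp); print((Rp.inv().apply(pose()[0]-E0)*1000).round(1))
E
```

```text
[ 0.61982359 -0.05386448  0.31199901]
0 [-0.01  -0.011  0.323] [ 0.0003 -0.0005  0.0003] rows 1
[  0.7   0.8 -53.2]
```

Emit:
jog_arm(
  rows=[
    [-0.01,-0.01,0.1,0,0,0],
    [-0.01,-0.01,0.2,0,0,0],
    [-0.01,-0.01,0.27,0,0,0],
    [-0.01,-0.01,0.27,0,0,0],
    [-0.01,-0.01,0.27,0,0,0],
  ],
)

```text
clock: 8.82
eef_pos: [0.6278, -0.0527, 0.2902]
orientation: [154.3, -0.1, 100.4]
wrist_force: [0.2, -1.0, -1.5]
gripper_width: 0.306
grip_force: 60.3
```

Emit:
jog_arm(
  rows=[
    [0,0,0.03,0,0,0],
    [0,0,0.03,0,0,0],
    [0,0,0.03,0,0,0],
  ],
)

```text
clock: 9.07
eef_pos: [0.629, -0.0526, 0.2887]
orientation: [154.2, -0.1, 100.4]
wrist_force: [0.5, -0.5, -2.2]
gripper_width: 0.309
grip_force: 60.3
```

Emit:
jog_arm(
  rows=[
    [0,0,0.02,0,0,0],
    [0,0,0.02,0,0,0],
    [0,0,0.02,0,0,0],
  ],
)

```text
clock: 9.32
eef_pos: [0.6296, -0.0525, 0.2881]
orientation: [154.2, -0.0, 100.4]
wrist_force: [-5.8, -0.7, 5.3]
gripper_width: 0.301
grip_force: 61.5
```

```bash
python3 - <<'E'
from h import *
print((Rp.inv().apply(pose()[0]-E0)*1000).round(1))
im,K,D,c=cam('scene'); save('s3.png',np.hstack([cv2.resize(im[120:270,190:390],(800,600))]))
E
```

```text
[  0.3  -0.6 -27.4]
```

View pics/s3.png

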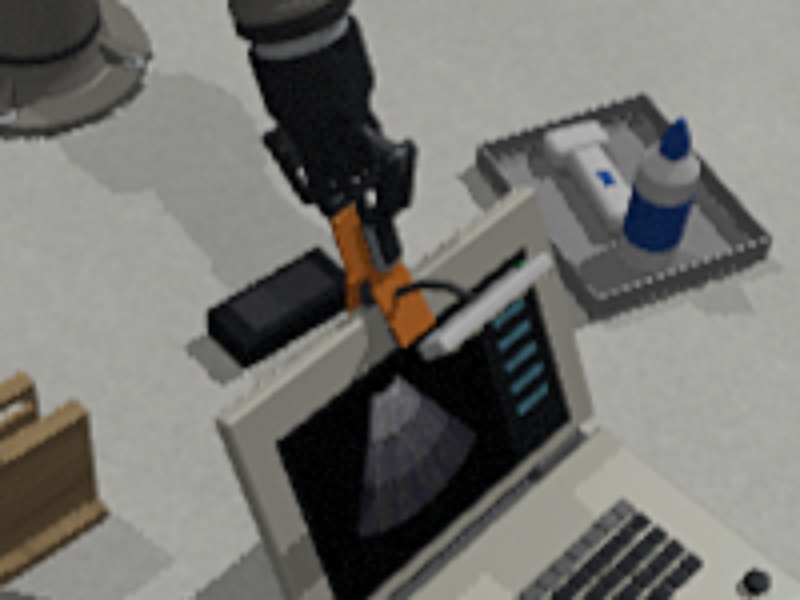

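The view shows the lamp astride the top edge near the middle, with contact at the depth predicted for fully home. Now I'll release with a slight advance.

Emit:
jog_arm(
  rows=[
    [0,0,0.02,0,0,0],
    [0,0,0.03,0,0,0],
    [0,0,0.03,0,0,0],
    [0,0,0.03,0,0,0],
    [0,0,0.03,0,0,0],
    [0,0,0.03,0,0,0],
    [0,0,0.03,0,0,0],
    [0,0,0.03,0,0,0],
  ],
  gripper=1,
)

```text
clock: 10.03
eef_pos: [0.6308, -0.0523, 0.2851]
orientation: [154.2, -0.1, 100.4]
wrist_force: [1.1, -0.6, 1.1]
gripper_width: 0.997
grip_force: 0.0
```

Emit:
jog_arm(
  rows=[
    [0,0,-0.03,0,0,0],
    [0,0,-0.03,0,0,0],
    [0,0,-0.03,0,0,0],
    [0,0,-0.03,0,0,0],
  ],
)

```text
clock: 10.37
eef_pos: [0.6297, -0.0525, 0.2872]
orientation: [154.2, -0.1, 100.4]
wrist_force: [0.1, -0.5, 0.3]
gripper_width: 1.002
grip_force: 0.0
```

```bash
python3 - <<'E'
from h import *
print((Rp.inv().apply(pose()[0]-E0)*1000).round(1))
a,*_=cam('scene'); b,*_=cam('wrist'); save('s4.png',np.hstack([cv2.resize(a[150:270,225:345],(400,400)),cv2.resize(b[130:384,136:390],(400,400))]))
E
```

```text
[  0.3  -1.  -26.6]
```

View pics/s4.png

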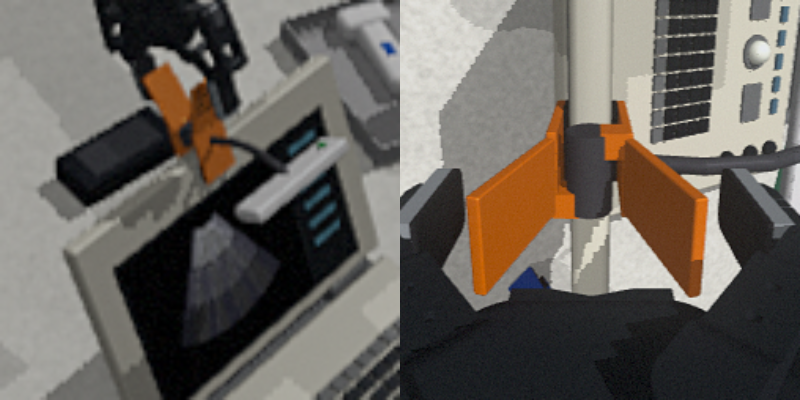

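The clip has closed square on the frame, the wings are free and the fingers are clear on both sides. I'll retreat straight back along the tool axis.

Emit:
jog_arm(
  rows=[
    [0,0,-0.25,0,0,0],
    [0,0,-0.6,0,0,0],
    [0,0,-1,0,0,0],
    [0,0,-1,0,0,0],
    [0,0,-1,0,0,0],
  ],
)

```text
clock: 10.88
eef_pos: [0.5961, -0.0593, 0.3615]
orientation: [154.0, 0.0, 100.3]
wrist_force: [-0.0, 0.4, -1.4]
gripper_width: 1.002
grip_force: 0.0
```

Emit:
jog_arm(
  rows=[
    [0,0,-0.5,0,0,0],
    [0,0,-1,0,0,0],
    [0,0,-1,0,0,0],
    [0,0,-1,0,0,0],
  ],
)

```text
clock: 11.22
eef_pos: [0.5618, -0.0655, 0.4329]
orientation: [154.1, 0.0, 100.3]
wrist_force: [-0.5, 0.1, -0.8]
gripper_width: 0.993
grip_force: 0.0
```

```bash
python3 - <<'E'
from h import *
import pickle
q,R=pose(); b,K,D,c=cam('wrist'); T=np.eye(4);T[:3,:3]=R.as_matrix();T[:3,3]=q; W=np.linalg.inv(T@np.array(c['hand_eye']))
a,SK,SD,c=cam('scene')
# expected orange/pin & screen corners, for check of depth and lean
pin=E0+.009*zs
for n,(k,d,w) in {'scene':(SK,SD,np.array(c['world_to_cam'])),'wrist':(K,D,W)}.items():
    print(n,proj([pin,pin+.051*zs,pin-.042*zs+.016*xs,pin+.102*xs-.026*zs,E0+.009*xs+.155*ys,E0+.009*xs-.155*ys],k,d,w).round(1).tolist())
im0=pickle.load(open('scene.pkl','rb'))[0]
df=cv2.absdiff(a,im0).max(2); print('screen corners diff',df[160:180,316:334].mean(),df[214:232,240:256].mean(),'tray',df[145:205,310:385].mean(),'adapter',df[182:212,240:280].mean())
save('s5.png',np.hstack([cv2.resize(a[140:280,225:365],(400,400)),cv2.resize(b[60:260,156:356],(400,400))]))
E
```

```text
scene [[285.1, 191.2], [280.2, 175.7], [293.0, 204.7], [314.1, 206.7], [323.4, 167.2], [248.3, 225.3]]
wrist [[256.3, 180.1], [256.3, 190.1], [268.0, 174.0], [334.2, 176.2], [264.6, 40.1], [262.7, 287.7]]
screen corners diff 4.086111111111111 13.20138888888889 tray 7.737555555555556 adapter 15.288333333333334
```

View pics/s5.png

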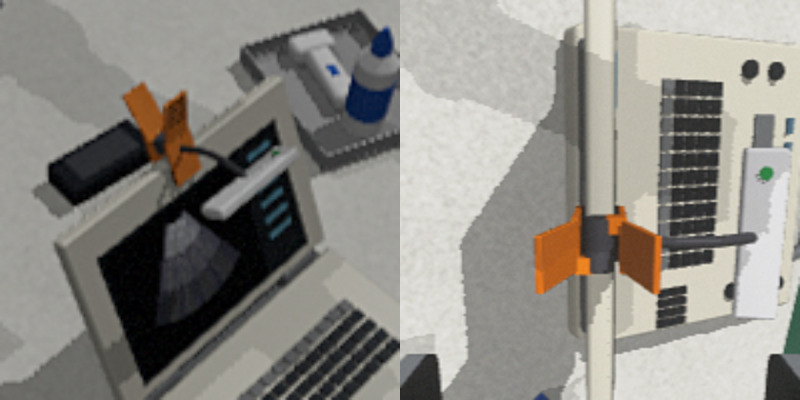

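The lamp sits at the predicted home position: jaw tip near (190,184) and head near (250,190) in the left crop, which match the projections. I'll check that the lean is unchanged, then hand in.

```bash
python3 - <<'E'
from h import *
a,*_=cam('scene'); g=cv2.cvtColor(a,cv2.COLOR_RGB2GRAY).astype(int)
print(g[212,329:345],g[246,248:266],g[270,258:276],g[230,241:259])
ok=abs(g[212,335]-116)<15 and abs(g[246,264]-88)<25
print(ok, manip.get_state()['wrist_force'])
if ok: print(manip.hand_in())
E
```

```text
[ 74 122 117 114 112 109 121 162 166 164 166 165 164 160 159 160] [156 155 159 156  90  71  83 101 117 115 114 113 114 115 115 116  90   0] [105 107 104  93  70  78  87  84  82  83  84  83  78  84 105  91   1   6] [156 157 162 163 139  63  74  88 110 116 113 114 113 113 113 113 118 110]
True [-0.27952635  0.33562092 -0.33321994]
the job is handed in; nothing more can be done
None
```

The orange lamp is clipped fully home, square and near the middle of the screen's top edge, with its head out over the keyboard. It was let go and handed in at about 11 s; the screen's angle is unchanged and the arm never went near the probe, the bottle or the adapter.

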